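Ease the incubator lid shut

ROBOT

A 6-joint arm with a two-finger parallel gripper is mounted at the origin on the work surface. World frame = base frame: x ahead of the robot, y to its left, z up, the work surface at z = 0. Lengths are in m, angles in rad, forces in N, time in s.
With the tool pointing down it reaches from about 0.3 to 0.875 m from the base axis. Payload 6.4 kg.
Tool frame: the origin (TCP) lies between the finger pads; the fingertips stand 22 mm ahead of it and the grasp point (between the pads) lies 3 mm ahead of it; z points along the fingers, y is the direction in which the jaws open and shut (so a half turn about z gives the same grasp; the last joint's range is limited). The gripper opens to 85 mm and grips with 20 to 120 N. Pads are 22 mm wide; open, the fingers measure 114 mm over their backs; the gripper's body (76 mm by 85 mm) begins 54 mm behind the grasp point. The pads swing forward as they close: fully open they stand 13 mm farther back than shut.
Start: joints at [-0.206, 0.181, 1.607, -0, 1.354, -0.206], TCP at [0.575, 0, 0.253] pointing down, gripper open.
Joint ranges: [-2.99, 2.99], [-0.89, 2.07], [0.3, 2.58], [-1.14, 4.28], [0, 2.63], [-3.12, 3.12]. Speed limits (rad/s): [2.57, 2.57, 3.01, 3.14, 3.14, 3.14].

INTERFACE

Orientations are given as a unit quaternion [w, x, y, z].
In Python, from bench import bot, viewer, spotter gives the robot as it stands.
- The arm moves only by the tool servo_tool, never from a script. Its argument "commands" is a list of rows, each an object of numbers: "claw": the closure, from 0 (fully open) to 1 (shut); "x", "y", "z": the shift along the tool's x, y, z in cm; "rx", "ry", "rz": the turn, a rotation vector about the tool's x, y, z in degrees. In form: [{"claw": .., "x": .., "y": .., "z": .., "rx": .., "ry": .., "rz": ..}, ...]. A call has 1 to 8 rows; each row shifts and turns the commanded pose from where the row before left it, along the tool's axes as they then stand; what a row does not reach is not made up. A row lasts 1/8 s, in which the tool goes at most 62.5 mm and 10.7 degrees, less where a joint would pass 70% of its speed; a pose out of reach is approached as far as the arm can. A call is refused whole if a number of a shift passes 6.25 or a number of a turn 10.7, either way. A call with a gripper value outside its range is refused whole. The fingers move at their own pace and stop on an object; "force" is the grip in N (left out, the last holds). Time passes only in rows, so rows that do not move let the fingers close. It gives the time, the measured TCP pose, the force and the opening at its end, in the units of the state.
- bot.state(): the state, without advancing time (a new reading comes with each control period).
- viewer.snapshot(name): name is "scene" or "side" or "wrist"; returns the picture (420x560x3 uint8, red, green, blue); there is no depth.
- viewer.camera_params(name): a dict with "mtx" (3x3 intrinsics, pixels), "T" (4x4, takes a point from camera to world coordinates); the wrist camera has in their place "hand_eye" (4x4, takes a point from camera to tool coordinates, whose origin is the TCP and whose axes are the flange's). Camera axes: x right, y down, z forward; pixel columns grow to the right and rows downward; lengths in m; the calibration is good to about 2 mm. A picture is of the moment at which its call begins: read the wrist's pose just before it. camera_params takes no time and is no camera call.
- bot.finish_job(): hands the job in, once; it reports no verdict.
Trained networks look in the newest picture that a camera, given by its name, has taken for a name from the list of things; names that differ only in an ending like _2 or _b are one class to them, and where a whole thing is asked for, a point or a joint stands for the part that bears it (a point fixed in the world has none). Each returns a list of dicts, best first, with "conf" (0 to 1); they miss things now and then, are a little off and sometimes report something else, mostly with a low value. They report only what shows in the picture. A call takes as long as a camera call.
- spotter.outline_of(camera, label): "pixels" (420x560 bool, what is visible of it) and "box" ([left, top, right, bottom] in pixels, round what is visible of it).
The state is a dict: "clock": time; "joints": joint angles; "joint_vel": joint speeds; "joint_efforts": joint torques, N m; "tcp_pos": TCP position; "ee_rot": TCP orientation; "wrist_force": force on the tool from outside, world axes, zero at the start; "wrist_torque": the same for the moment, N m; "gripper_width": finger opening in m.
Only numpy, scipy, OpenCV 4.12 (cv2) and the standard library are available. Lean on these libraries where they do the work, as an engineer would, in place of code of your own. Each camera call takes 0.05 s, during which the arm holds its last target.

TASK

The lid of the small block incubator stands open, leaning back. Tip it forward with a fingertip from behind, catch it on a finger as it sinks, while it is still about half open, and let it down gently on the finger until it is fully shut, without letting it drop the last part of the way, then take the hand clear. Do not grip the lid or press hard on it, and leave the things standing around where they are.

Things in the scene. Friction and masses are not known exactly. Their poses are not given: they have to be found in the camera images.
- incubator: white block incubator, 145 deep (x) by 190 wide (y) by 88 mm high, fixed to the bench. Origin: centre of its underside, at bench height. Own x axis points from its front panel (display, knob) to its back, z up. Front panel at x = -72.5 mm; the knob stands out 12 mm from it at y = -40, z = 48 mm. A seal frame on top reaches 95 mm.
- lid (a joint): lid angle, rad: 0 shut, 1.57 upright, 1.85 leaning back on its stop, where it stays unless pushed. No spring, hardly any friction, but a damper: past upright it sinks ever faster, at about 0.53 (0.45 to 0.65) rad/s times the cosine of the angle, some 3 to 4 s from 1.35 to 0.4 rad. Left alone it shuts with a bump; a gentle closing is under 0.28 rad/s, 45 mm/s at the edge.
- lid_hinge (a point): mid-point of the hinge axis, which is parallel to the incubator's y axis: incubator frame x = 60, y = 0, z = 95 mm. Shut, the lid reaches level from here to the front; it turns up and back as it opens, so that its underside looks to the front. The lid is a flat grey plate 6 mm thick, about 0.3 kg, 176 mm wide up to 130 mm from the hinge.
- lid_edge (a point): middle of the lid's free edge, at its underside, 160 mm from the hinge axis. The last 30 mm of the lid is a tab 90 mm wide in the middle. Shut, the tab's underside is 95 mm above the bench and its edge 27 mm in front of the front panel, so a finger can be under it from the front. Fully open, the edge is 249 mm above the bench.
- tip_box: bystander: dark-blue pipette-tip box with a pinkish cover, 118 x 82 x 72 mm high, loose; origin centre of underside
- bottle: bystander: clear bottle with blue cap, 68 mm diameter, 150 mm high, loose; origin centre of underside
- tube_rack: bystander: white rack with blue-capped tubes, 75 x 110 x 59 mm high, loose; origin centre of underside

How it is judged:
On the way, in this order (a step that is already met when the one before it is completed fails the run):
1. the sinking lid is caught: it rests on a finger while half open (between 0.3 and 1.3 rad) (value of joint lid between 0.3 and 1.3 rad and contact force between the fingers and lid above 0.15 N), for 0.3 s.
2. the lid is still carried by a finger when nearly shut (under 0.12 rad, 19 mm at the edge) (value of joint lid below 0.12 rad and contact force between the fingers and lid above 0.15 N), for 0.1 s.
At the end, for the whole second after the job is handed in: the lid is fully shut (within 0.015 rad, 2.4 mm at the edge), the hand is clear of it, and the bystanders are within 15 mm of where they stood (value of joint lid below 0.015 rad and distance of each of tip_box, bottle, tube_rack from where it was at the start of the episode below 0.015 m); the robot touches nothing.
It fails at once if the lid drops: it closes faster than 0.28 rad/s (45 mm/s at the edge) in the last 0.25 rad, not counting the last 0.03 rad (5 mm) (value of joint lid between 0.03 and 0.25 rad and velocity of joint lid below -0.28 rad/s).
It fails at once if the lid is gripped, struck or pressed with more than 15 N by the fingers (contact force between the fingers and lid above 15 N).
It fails at once if the tip box is lifted or pushed away (distance of tip_box from where it was at the start of the episode above 0.02 m).
It fails at once if the bottle is lifted, knocked over or pushed away (distance of bottle from where it was at the start of the episode above 0.02 m or angle between bottle's own z axis and vertical above 0.3 rad).
It fails at once if the tube rack is lifted or pushed away (distance of tube_rack from where it was at the start of the episode above 0.02 m).
It also fails if it takes over 54 s, if anything falls off the work surface, if the arm or the gripper's body presses on something with over 40 N, if the wrist force passes 120 N, or if a joint passes its speed limit or range.

## Working session

There is one attempt and no reset: what is moved stays moved. The work goes in short steps, Python scripts to look and compute and a tool call to move; the robot and the scene stay as the last step left them, time stands still between calls to the robot, and variables do not carry over. Pictures are saved under pics/ and viewed, and the job is handed in when it is done.

Besides the shell and the picture viewer there is one more tool, called after "Emit:" as name(argument=value, ...) on one line, values as JSON. servo_tool: Moves the arm, as the interface text tells. Its arguments: {"type":"object","properties":{"commands":{"type":"array"},"force":{"type":"number"}},"required":["commands"]}

```bash
mkdir -p pics; ls; python3 - <<'E'
from bench import bot, viewer, spotter
import cv2, numpy as np
s=bot.state(); print(s)
for c in ("scene","side","wrist"):
    im=viewer.snapshot(c); cv2.imwrite(f"pics/{c}0.png",im[:,:,::-1]); p=viewer.camera_params(c); print(c,{k:np.round(v,4).tolist() for k,v in p.items()})
print(bot.state()["clock"])
E
```

```text
pics
{'clock': 0.0, 'joints': array([-2.06319300e-01,  1.81528613e-01,  1.60797531e+00,  1.19404087e-06,
        1.35376571e+00, -2.06318381e-01]), 'joint_vel': array([-1.43034315e-03, -1.34764850e-03,  7.21214482e-04,  7.75237829e-04,
       -3.70783653e-06,  1.72672344e-04]), 'joint_efforts': array([ 3.41415571e-04, -4.44869328e+01, -3.51340663e+01, -2.51131587e-04,
        9.11703974e-03,  3.43231875e-05]), 'tcp_pos': array([5.74511753e-01, 1.08950666e-04, 2.52406891e-01]), 'ee_rot': array([-7.02104086e-04,  7.07106949e-01,  7.07106116e-01, -4.58376670e-04]), 'wrist_force': array([ 0.10977899,  0.10755521, -0.55316199]), 'wrist_torque': array([-0.04979576,  0.01699328, -0.00878146]), 'gripper_width': 0.08551871304359332}
scene {'mtx': [[493.5332, 0.0, 283.0005], [0.0, 493.5332, 207.6722], [0.0, 0.0, 1.0]], 'T': [[-0.3677, 0.62, -0.6931, 1.1694], [0.9298, 0.259, -0.2616, 0.2888], [0.0173, -0.7406, -0.6717, 0.6334], [0.0, 0.0, 0.0, 1.0]]}
side {'mtx': [[490.6939, 0.0, 274.2673], [0.0, 490.6939, 210.4019], [0.0, 0.0, 1.0]], 'T': [[0.725, -0.3702, 0.5808, 0.1353], [-0.6888, -0.3963, 0.6071, -0.4019], [0.0054, -0.8402, -0.5423, 0.5176], [0.0, 0.0, 0.0, 1.0]]}
wrist {'mtx': [[311.9013, 0.0, 280.0602], [0.0, 311.9013, 210.3155], [0.0, 0.0, 1.0]], 'hand_eye': [[0.0007, -0.9531, -0.3027, 0.0771], [1.0, 0.0011, -0.001, -0.0003], [0.0012, -0.3027, 0.9531, -0.1218], [0.0, 0.0, 0.0, 1.0]]}
0.15
```

View pics/scene0.png

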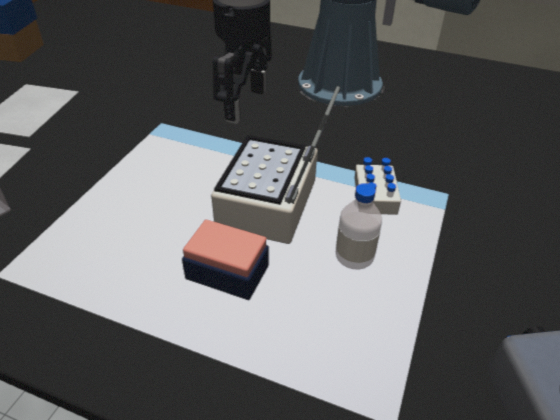

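View pics/side0.png

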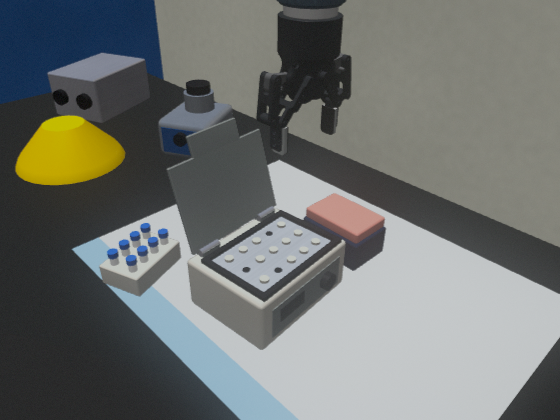

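View pics/wrist0.png

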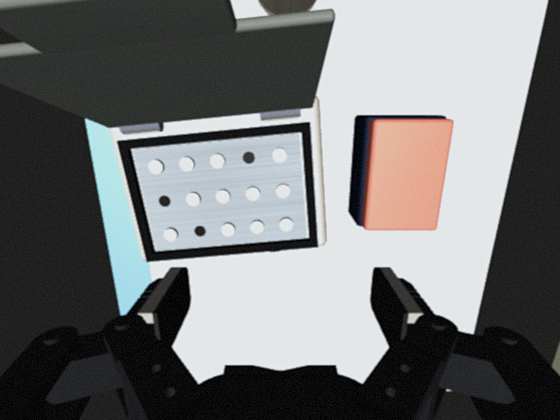

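```bash
python3 - <<'E'
import cv2
a=cv2.imread('pics/side0.png')[110:340,160:370]; cv2.imwrite('pics/s_z.png',cv2.resize(a,None,fx=2.6,fy=2.6,interpolation=cv2.INTER_CUBIC)); 
a=cv2.imread('pics/scene0.png')[80:240,200:420]; cv2.imwrite('pics/c_z.png',cv2.resize(a,None,fx=3.6,fy=3.6,interpolation=cv2.INTER_CUBIC))
E
```

```text
(no output)
```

View pics/s_z.png

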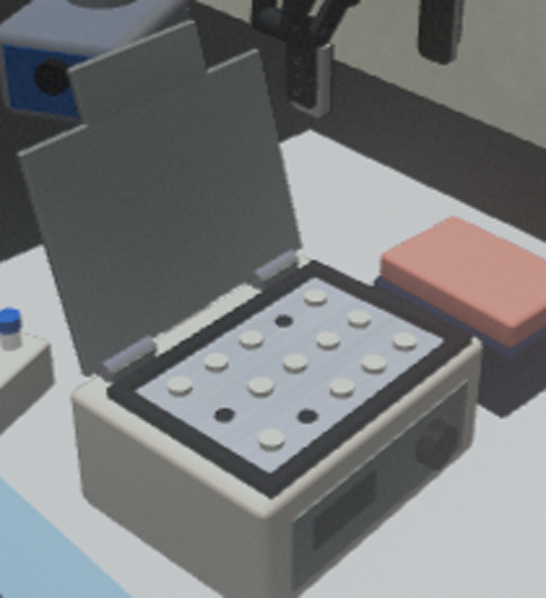

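View pics/c_z.png

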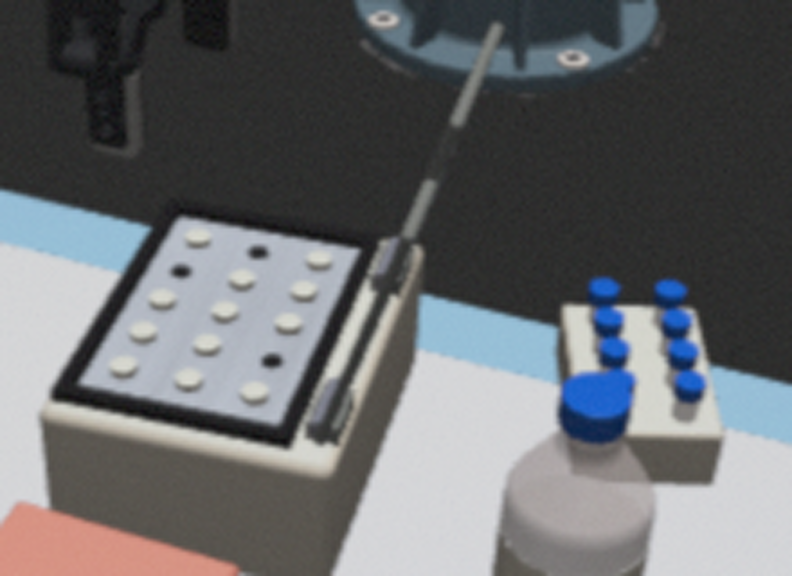

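```bash
cat > h.py <<'E'
import numpy as np, cv2
from bench import bot, viewer, spotter
from scipy.spatial.transform import Rotation as R
def cam(name,s=None):
    p=viewer.camera_params(name)
    if name=='wrist':
        M=np.eye(4); q=s['ee_rot']; M[:3,:3]=R.from_quat([q[1],q[2],q[3],q[0]]).as_matrix(); M[:3,3]=s['tcp_pos']
        return p['mtx'],M@p['hand_eye']
    return p['mtx'],p['T']
def proj(c,P):
    K,T=c; P=np.atleast_2d(P); q=(P-T[:3,3])@T[:3,:3]; q=q@K.T; return q[:,:2]/q[:,2:]
def inc2w(pose,P):
    x,y,a=pose; P=np.atleast_2d(P); c,s=np.cos(a),np.sin(a)
    return np.c_[x+c*P[:,0]-s*P[:,1], y+s*P[:,0]+c*P[:,1], P[:,2]]
def lid(th,r,y,t=0):  # r from hinge, t above underside
    return [0.06-r*np.cos(th)+t*np.sin(th), y, .095+r*np.sin(th)+t*np.cos(th)]
E
cat > fit.py <<'E'
from h import *
from scipy.optimize import least_squares
s=bot.state()
C={c:cam(c,s) for c in('scene','side','wrist')}
S=lambda u,v:(160+u/2.6,110+v/2.6); Z=lambda u,v:(200+u/3.6,80+v/3.6)
th=1.85
obs=[('side',lid(th,.16,.045),S(72,70)),('side',lid(th,.16,-.045),S(192,24)),('side',lid(th,.13,-.088),S(258,53)),('side',lid(th,.13,.088),S(20,155)),
('side',lid(th,.13,.045),S(86,122)),('side',lid(th,.13,-.045),S(204,72)),
('wrist',lid(th,.13,-.088),(331,21)),('wrist',lid(th,.13,-.045),(237,27)),
('scene',lid(th,.16,.045,.003),Z(498,27)),('scene',lid(th,.13,.088,.003),Z(498,27))][:9]
f=lambda p:np.concatenate([proj(C[c],inc2w(p,P))[0]-np.array(o) for c,P,o in obs])
b=min((least_squares(f,[.5,.2,a],loss='soft_l1') for a in(1.2,1.6,2.0)),key=lambda r:r.cost)
print(b.x,b.cost); print(np.round(b.fun.reshape(-1,2),1))
pose=b.x; np.save('pose.npy',pose)
for c in C:
    im=cv2.imread(f'pics/{c}0.png')
    def ln(P,col):
        q=proj(C[c],inc2w(pose,P)); cv2.polylines(im,[np.round(q*16).astype(int)],True,col,1,cv2.LINE_AA,4)
    for z in(0,.088): ln([[a,b_,z] for a,b_ in((-.0725,-.095),(-.0725,.095),(.0725,.095),(.0725,-.095))],(0,0,255))
    ln([lid(th,r,y) for r,y in((0,-.088),(.13,-.088),(.13,-.045),(.16,-.045),(.16,.045),(.13,.045),(.13,.088),(0,.088))],(0,255,0))
    ln([[-.0725,-.04,.048],[-.0845,-.04,.048]],(255,0,0))
    cv2.imwrite(f'pics/{c}_fit.png',im)
E
python3 fit.py; python3 -c "
import cv2,numpy as np
a=cv2.imread('pics/scene_fit.png');b=cv2.imread('pics/side_fit.png')
cv2.imwrite('pics/fit.png',np.hstack([cv2.resize(a[70:260,190:390],None,fx=2,fy=2),cv2.resize(b[110:340,160:370],None,fx=1.9,fy=1.652)]))"
```

```text
[0.51931042 0.01051599 1.67496469] 15.405769282029699
[[-1.  -1.1]
 [ 0.7 -3. ]
 [-0.2 -2.9]
 [-0.3 -0.9]
 [-0.4  0.4]
 [ 0.9 -1.3]
 [ 1.4 -0.8]
 [-2.4  4.8]
 [-0.2 -2.8]]
```

View pics/fit.png

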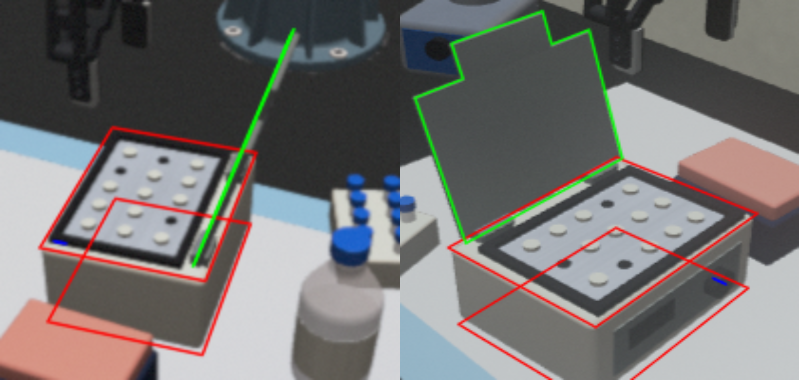

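View pics/wrist_fit.png

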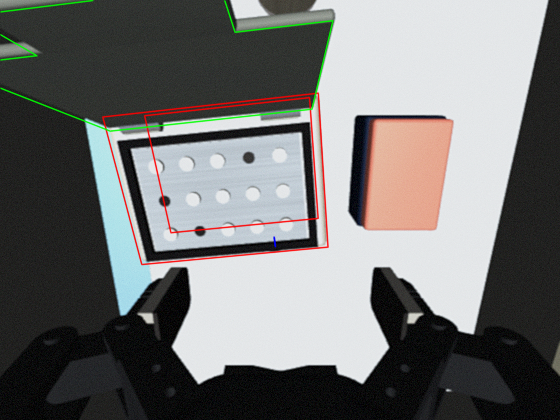

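Emit:
servo_tool(commands=[{"claw": 0.3,"z": -5},{"z": -5,"claw": 0.3},{"rz": 10.5,"claw": 0.3},{"rz": 10.5,"claw": 0.3},{"rz": 10.5,"claw": 0.3},{"rz": 10.5,"claw": 0.3},{"rz": 10.5,"claw": 0.3},{"rz": 10.5,"claw": 0.3}])

```text
validation failed for argument at $.co...
```

Emit:
servo_tool(commands=[{"rz": 10.5,"claw": 0.3},{"rz": 10.5,"claw": 0.3},{"x": -5,"y": 5,"claw": 0.3},{"rx": 10,"claw": 0.3},{"rx": 10,"claw": 0.3},{"rx": 10,"claw": 0.3},{"rx": 10,"claw": 0.3},{"claw": 0.3}])

```text
validation failed for argument at $.co...
```

```bash
python3 -c "
from bench import bot
s=bot.state();print({k:s[k].round(3) if hasattr(s[k],'round') else s[k] for k in('clock','joints','tcp_pos','ee_rot','gripper_width')})"
```

```text
{'clock': 0.15, 'joints': array([-0.206,  0.181,  1.608,  0.   ,  1.354, -0.206]), 'tcp_pos': array([0.575, 0.   , 0.253]), 'ee_rot': array([-0.001,  0.707,  0.707, -0.   ]), 'gripper_width': 0.08563274212690923}
```

Emit:
servo_tool(commands=[{"claw": 0.3,"x": 0,"y": 0,"z": -5,"rx": 0,"ry": 0,"rz": 0},{"claw": 0.3,"x": 0,"y": 0,"z": -5,"rx": 0,"ry": 0,"rz": 0},{"claw": 0.3,"x": 0,"y": 0,"z": 0,"rx": 0,"ry": 0,"rz": 10.5},{"claw": 0.3,"x": 0,"y": 0,"z": 0,"rx": 0,"ry": 0,"rz": 10.5},{"claw": 0.3,"x": 0,"y": 0,"z": 0,"rx": 0,"ry": 0,"rz": 10.5},{"claw": 0.3,"x": 0,"y": 0,"z": 0,"rx": 0,"ry": 0,"rz": 10.5},{"claw": 0.3,"x": 0,"y": 0,"z": 0,"rx": 0,"ry": 0,"rz": 10.5},{"claw": 0.3,"x": 0,"y": 0,"z": 0,"rx": 0,"ry": 0,"rz": 10.5}])

```text
clock: 1.15
tcp_pos: [0.5748, 0.0001, 0.3528]
ee_rot: [-0.0, 0.973, 0.231, -0.0]
wrist_force: [-0.1, -0.1, 0.4]
gripper_width: 0.0592
```

Emit:
servo_tool(commands=[{"claw": 0.3,"x": 0,"y": 0,"z": 0,"rx": 0,"ry": 0,"rz": 10.5},{"claw": 0.3,"x": 0,"y": 0,"z": 0,"rx": 0,"ry": 0,"rz": 10.5},{"claw": 0.3,"x": -5,"y": 5,"z": 0,"rx": 10,"ry": 0,"rz": 0},{"claw": 0.3,"x": 0,"y": 0,"z": 0,"rx": 10,"ry": 0,"rz": 0},{"claw": 0.3,"x": 0,"y": 0,"z": 0,"rx": 10,"ry": 0,"rz": 0},{"claw": 0.3,"x": 0,"y": 0,"z": 0,"rx": 10,"ry": 0,"rz": 0},{"claw": 0.3,"x": 0,"y": 0,"z": 0,"rx": 10,"ry": 0,"rz": 0},{"claw": 0.3,"x": 0,"y": 0,"z": 0,"rx": 10,"ry": 0,"rz": 0}])

```text
clock: 2.15
tcp_pos: [0.5358, -0.0492, 0.3535]
ee_rot: [-0.502, 0.864, 0.045, -0.026]
wrist_force: [0.8, 0.6, -0.7]
gripper_width: 0.0599
```

```bash
python3 -c "
from bench import bot
s=bot.state();print({k:s[k].round(3) if hasattr(s[k],'round') else s[k] for k in('clock','joints','tcp_pos','ee_rot','gripper_width')})"
```

```text
{'clock': 2.15, 'joints': array([-0.683,  0.367,  1.479,  0.761,  2.046,  0.87 ]), 'tcp_pos': array([ 0.536, -0.049,  0.353]), 'ee_rot': array([-0.502,  0.864,  0.045, -0.026]), 'gripper_width': 0.059923580797734965}
```

```bash
python3 - <<'E'
from h import *
s=bot.state(); im=viewer.snapshot('wrist'); cv2.imwrite('pics/wrist1.png',im[:,:,::-1])
C=cam('wrist',s); pose=np.load('pose.npy'); im=im[:,:,::-1].copy()
def ln(P,col):
    q=proj(C,inc2w(pose,P)); cv2.polylines(im,[np.round(q*16).astype(int)],True,col,1,cv2.LINE_AA,4)
for z in(0,.088): ln([[a,b_,z] for a,b_ in((-.0725,-.095),(-.0725,.095),(.0725,.095),(.0725,-.095))],(0,0,255))
ln([lid(1.85,r,y) for r,y in((0,-.088),(.13,-.088),(.13,-.045),(.16,-.045),(.16,.045),(.13,.045),(.13,.088),(0,.088))],(0,255,0))
ln([[-.0725,-.04,.048],[-.0845,-.04,.048]],(255,0,0))
cv2.imwrite('pics/wrist1f.png',cv2.resize(im,None,fx=1.4,fy=1.4))
np.save('s1.npy',s,allow_pickle=True)
E
```

```text
(no output)
```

View pics/wrist1f.png

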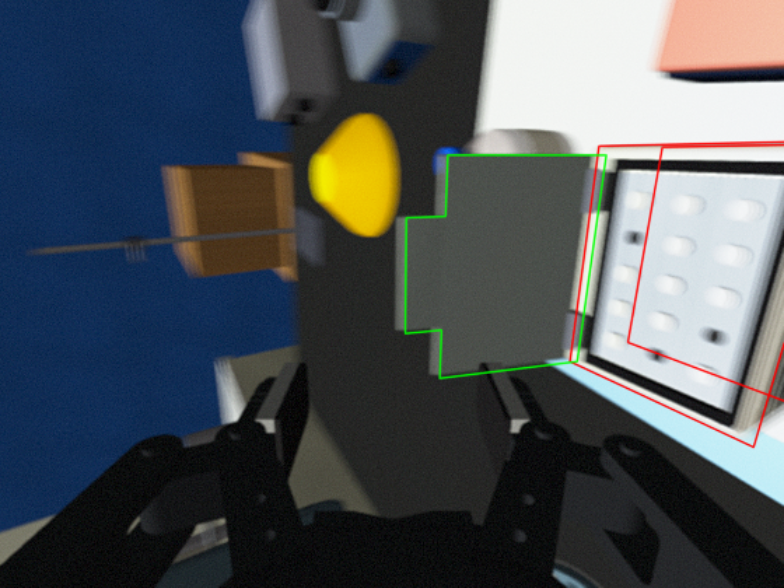

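Emit:
servo_tool(commands=[{"claw": 0.3,"x": 0,"y": 0,"z": 0,"rx": -10,"ry": 0,"rz": 0},{"claw": 0.3,"x": 0,"y": 0,"z": 0,"rx": -10,"ry": 0,"rz": 0},{"claw": 0.3,"x": 0,"y": 0,"z": 0,"rx": -10,"ry": 0,"rz": 0},{"claw": 0.3,"x": 0,"y": 0,"z": 0,"rx": -10,"ry": 0,"rz": 0},{"claw": 0.3,"x": 0,"y": 0,"z": 0,"rx": -10,"ry": 0,"rz": 0},{"claw": 0.3,"x": 0,"y": 0,"z": 0,"rx": -10,"ry": 0,"rz": 0},{"claw": 0.3,"x": 0,"y": -5,"z": 0,"rx": 0,"ry": 0,"rz": 0},{"claw": 0.3,"x": 0,"y": -5,"z": 0,"rx": 0,"ry": 0,"rz": 0}])

```text
clock: 3.2
tcp_pos: [0.525, 0.0524, 0.3541]
ee_rot: [0.001, 0.999, 0.053, 0.001]
wrist_force: [0.1, -0.6, -0.5]
gripper_width: 0.0597
```

Emit:
servo_tool(commands=[{"claw": 0.3,"x": 0,"y": -5,"z": 0,"rx": 0,"ry": 0,"rz": 0},{"claw": 0.3,"x": 0,"y": 0,"z": 0,"rx": 0,"ry": 0,"rz": 0}])

```text
clock: 3.45
tcp_pos: [0.5194, 0.1036, 0.354]
ee_rot: [0.0, 0.998, 0.055, 0.001]
wrist_force: [0.1, -1.4, -0.1]
gripper_width: 0.0595
```

```bash
cat > st.py <<'E'
from h import *
s=bot.state(); pose=np.load('pose.npy'); u=np.array([np.cos(pose[2]),np.sin(pose[2])]); d=s['tcp_pos'][:2]-pose[:2]
q=s['ee_rot']; M=R.from_quat([q[1],q[2],q[3],q[0]]).as_matrix()
def show():
    print('t',s['clock'],'xi %.4f yi %.4f z %.4f'%(d@u, d@[-u[1],u[0]], s['tcp_pos'][2]),'tilt %.1f'%np.degrees(np.arctan2(M[:2,2]@u,-M[2,2])),'side %.1f'%np.degrees(np.arcsin(M[:2,0]@u)),'zy %.3f'%(M[:2,2]@[-u[1],u[0]]),'F',s['wrist_force'].round(2),'w %.4f'%s['gripper_width'],s['joints'].round(2))
if __name__=='__main__': show()
E
python3 st.py
```

```text
t 3.45 xi 0.0926 yi -0.0098 z 0.3540 tilt -0.1 side 0.4 zy -0.002 F [ 0.11 -1.43 -0.13] w 0.0595 [-0.03  0.01  1.59 -0.    1.54  1.43]
```

Emit:
servo_tool(commands=[{"claw": 0.3,"x": -1,"y": -1.3,"z": 3,"rx": 0,"ry": 0,"rz": 0},{"claw": 0.3,"x": 0,"y": 0,"z": 3,"rx": 0,"ry": 0,"rz": 0},{"claw": 0.3,"x": 0,"y": 0,"z": 0,"rx": 0,"ry": 0,"rz": 0}])

```text
clock: 3.82
tcp_pos: [0.5075, 0.1117, 0.2913]
ee_rot: [0.001, 0.999, 0.052, -0.002]
wrist_force: [-0.3, 0.5, 0.4]
gripper_width: 0.06
```

```bash
cat > look.py <<'E'
import sys; from h import *; import st
st.show(); n=sys.argv[1]
C=[]
for c in sys.argv[2:]:
    im=viewer.snapshot(c)[:,:,::-1]; C.append(im)
C[0]=C[0] 
crop={'side':(60,310,120,400),'scene':(60,310,160,440),'wrist':(0,420,0,560)}
o=[cv2.resize(i[crop[c][0]:crop[c][1],crop[c][2]:crop[c][3]],(int(500*(crop[c][3]-crop[c][2])/(crop[c][1]-crop[c][0])*.7),350)) for i,c in zip(C,sys.argv[2:])]
cv2.imwrite(f'pics/{n}.png',np.hstack(o))
E
python3 look.py a1 side scene
```

```text
t 3.825 xi 0.1018 yi 0.0013 z 0.2913 tilt -0.0 side 0.0 zy 0.004 F [-0.34  0.46  0.39] w 0.0600 [-0.01  0.03  1.7  -0.    1.42  1.46]
```

View pics/a1.png

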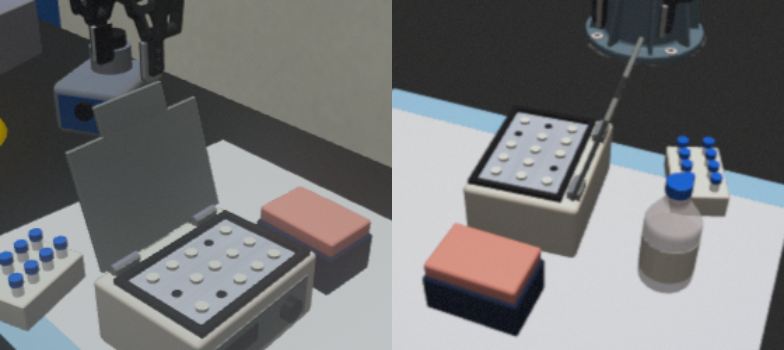

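Emit:
servo_tool(commands=[{"claw": 0.3,"x": 0,"y": 0,"z": 2.5,"rx": 0,"ry": 0,"rz": 0},{"claw": 0.3,"x": 0,"y": 0,"z": 2.1,"rx": 0,"ry": 0,"rz": 0},{"claw": 0.3,"x": 0,"y": 0,"z": 0,"rx": 0,"ry": 0,"rz": 0}])

```text
clock: 4.3
tcp_pos: [0.5088, 0.112, 0.2475]
ee_rot: [0.0, 0.999, 0.052, -0.0]
wrist_force: [-0.3, -0.0, -0.8]
gripper_width: 0.0596
```

```bash
sed -i "s/'scene':(60,310,160,440)/'scene':(0,250,160,440)/" look.py; python3 look.py a2 side scene
```

```text
t 4.3 xi 0.1020 yi -0.0001 z 0.2475 tilt -0.0 side 0.0 zy 0.001 F [-0.26 -0.   -0.78] w 0.0596 [-0.01  0.07  1.75 -0.    1.33  1.46]
```

View pics/a2.png

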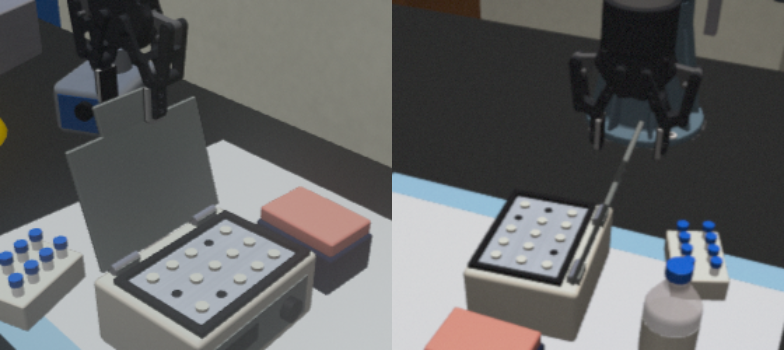

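The front fingertip is in front of the tab, at (153,115) in the side view. The other is behind the lid, with the lid edge between them at (640,125) in the scene view. Now the push.

Emit:
servo_tool(commands=[{"claw": 0.3,"x": 0,"y": 1,"z": 0,"rx": 0,"ry": 0,"rz": 0},{"claw": 0.3,"x": 0,"y": 1,"z": 0,"rx": 0,"ry": 0,"rz": 0},{"claw": 0.3,"x": 0,"y": 1,"z": 0,"rx": 0,"ry": 0,"rz": 0},{"claw": 0.3,"x": 0,"y": 1,"z": 0,"rx": 0,"ry": 0,"rz": 0},{"claw": 0.3,"x": 0,"y": 1,"z": 0,"rx": 0,"ry": 0,"rz": 0},{"claw": 0.3,"x": 0,"y": 1,"z": 0,"rx": 0,"ry": 0,"rz": 0},{"claw": 0.3,"x": 0,"y": 1,"z": 0,"rx": 0,"ry": 0,"rz": 0}])

```text
clock: 5.28
tcp_pos: [0.516, 0.0422, 0.2472]
ee_rot: [-0.0, 0.999, 0.052, -0.0]
wrist_force: [-0.4, 1.5, 1.7]
gripper_width: 0.0597
```

```bash
python3 look.py a3 side scene
```

```text
t 5.275 xi 0.0319 yi 0.0000 z 0.2472 tilt 0.0 side 0.0 zy 0.000 F [-0.4   1.46  1.67] w 0.0597 [-0.15  0.06  1.76  0.    1.33  1.32]
```

View pics/a3.png

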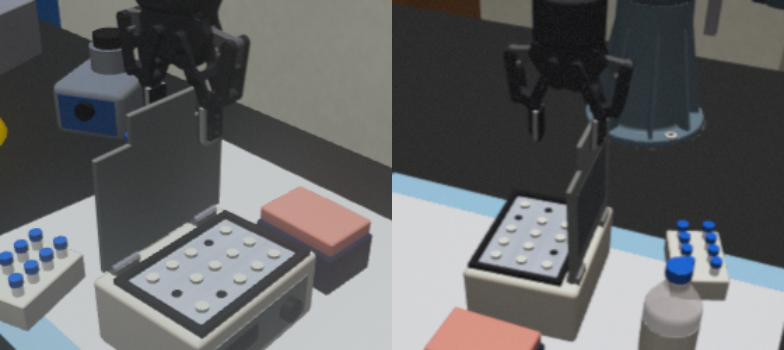

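The lid now stands about upright on the back finger. I'll push it a little past that.

Emit:
servo_tool(commands=[{"claw": 0.3,"x": 0,"y": 1,"z": 0,"rx": 0,"ry": 0,"rz": 0},{"claw": 0.3,"x": 0,"y": 1,"z": 0.3,"rx": 0,"ry": 0,"rz": 0},{"claw": 0.3,"x": 0,"y": 0.5,"z": 0.3,"rx": 0,"ry": 0,"rz": 0},{"claw": 0.3,"x": 0,"y": 0,"z": 0,"rx": 0,"ry": 0,"rz": 0},{"claw": 0.3,"x": 0,"y": 0,"z": 0,"rx": 0,"ry": 0,"rz": 0},{"claw": 0.3,"x": 0,"y": 0,"z": 0,"rx": 0,"ry": 0,"rz": 0}])

```text
clock: 6.12
tcp_pos: [0.5186, 0.0182, 0.2413]
ee_rot: [0.0, 0.999, 0.052, 0.0]
wrist_force: [0.9, 0.2, 0.1]
gripper_width: 0.0597
```

```bash
python3 look.py a4 side scene
```

```text
t 6.125 xi 0.0077 yi -0.0001 z 0.2413 tilt -0.0 side 0.0 zy -0.000 F [0.87 0.18 0.12] w 0.0597 [-0.19  0.07  1.76 -0.    1.32  1.27]
```

View pics/a4.png

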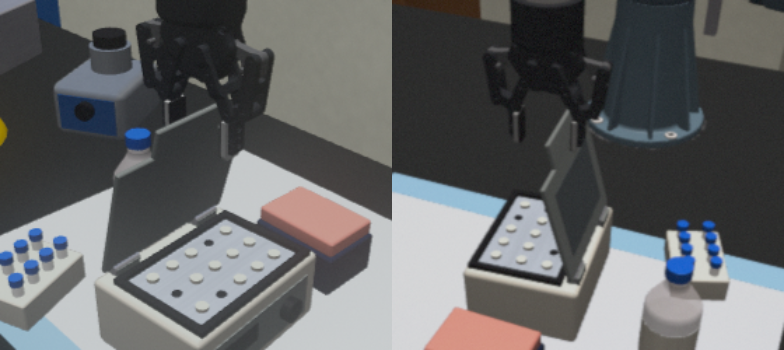

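Emit:
servo_tool(commands=[{"claw": 0.3,"x": 0,"y": 0.7,"z": -0.2,"rx": 9,"ry": 0,"rz": 0},{"claw": 0.3,"x": 0,"y": 0,"z": 0,"rx": 8.7,"ry": 0,"rz": 0},{"claw": 0.3,"x": 0,"y": 0,"z": 0,"rx": 0,"ry": 0,"rz": 0},{"claw": 0.3,"x": 0,"y": 0,"z": 0,"rx": 0,"ry": 0,"rz": 0},{"claw": 0.3,"x": 0,"y": 0,"z": 0,"rx": 0,"ry": 0,"rz": 0},{"claw": 0.3,"x": 0,"y": 0,"z": 0,"rx": 0,"ry": 0,"rz": 0},{"claw": 0.3,"x": 0,"y": 0,"z": 0,"rx": 0,"ry": 0,"rz": 0},{"claw": 0.3,"x": 0,"y": 0,"z": 0,"rx": 0,"ry": 0,"rz": 0}])

```text
clock: 7.22
tcp_pos: [0.5194, 0.0113, 0.2434]
ee_rot: [-0.154, 0.987, 0.052, -0.008]
wrist_force: [0.3, 0.1, -0.1]
gripper_width: 0.0598
```

```bash
python3 look.py a5 side scene
```

```text
t 7.225 xi 0.0008 yi -0.0001 z 0.2434 tilt 17.7 side 0.1 zy 0.000 F [ 0.35  0.11 -0.1 ] w 0.0598 [-0.37  0.11  1.73  0.28  1.44  1.04]
```

View pics/a5.png

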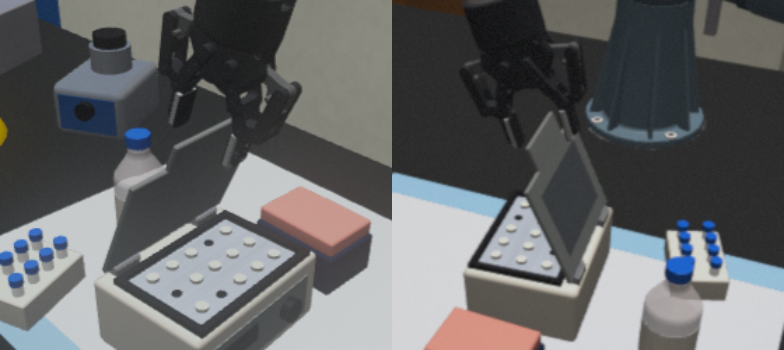

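Emit:
servo_tool(commands=[{"claw": 0.3,"x": 0,"y": 0,"z": 0,"rx": 0,"ry": 0,"rz": 0},{"claw": 0.3,"x": 0,"y": 0,"z": 0,"rx": 0,"ry": 0,"rz": 0},{"claw": 0.3,"x": 0,"y": 0,"z": 0,"rx": 0,"ry": 0,"rz": 0},{"claw": 0.3,"x": 0,"y": 0,"z": 0,"rx": 0,"ry": 0,"rz": 0},{"claw": 0.3,"x": 0,"y": 0,"z": 0,"rx": 0,"ry": 0,"rz": 0},{"claw": 0.3,"x": 0,"y": 0,"z": 0,"rx": 0,"ry": 0,"rz": 0},{"claw": 0.3,"x": 0,"y": 0,"z": 0,"rx": 0,"ry": 0,"rz": 0},{"claw": 0.3,"x": 0,"y": 0,"z": 0,"rx": 0,"ry": 0,"rz": 0}])

```text
clock: 8.32
tcp_pos: [0.5193, 0.011, 0.2432]
ee_rot: [-0.154, 0.987, 0.052, -0.008]
wrist_force: [-0.2, -0.3, -0.8]
gripper_width: 0.0602
```

```bash
python3 look.py a6 side scene
```

```text
t 8.325 xi 0.0005 yi -0.0001 z 0.2432 tilt 17.7 side 0.0 zy 0.000 F [-0.16 -0.3  -0.78] w 0.0602 [-0.37  0.11  1.73  0.28  1.44  1.04]
```

View pics/a6.png

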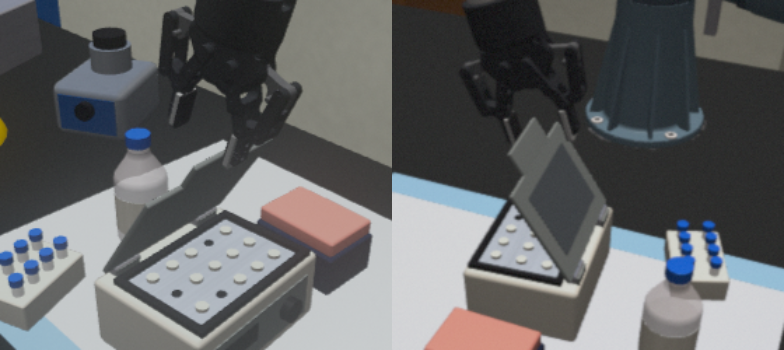

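Emit:
servo_tool(commands=[{"claw": 0.3,"x": 0,"y": 0,"z": 0,"rx": 0,"ry": 0,"rz": 0},{"claw": 0.3,"x": 0,"y": 0,"z": 0,"rx": 0,"ry": 0,"rz": 0},{"claw": 0.3,"x": 0,"y": 0,"z": 0,"rx": 0,"ry": 0,"rz": 0},{"claw": 0.3,"x": 0,"y": 0,"z": 0,"rx": 0,"ry": 0,"rz": 0}])

```text
clock: 8.93
tcp_pos: [0.5193, 0.0111, 0.2433]
ee_rot: [-0.154, 0.987, 0.052, -0.008]
wrist_force: [-0.2, -0.2, -0.7]
gripper_width: 0.0599
```

```bash
cat > ov.py <<'E'
import sys; from h import *; import st
st.show(); n=sys.argv[1]; ths=[float(a) for a in sys.argv[2:]]; pose=np.load('pose.npy'); o=[]
for c,(r0,r1,c0,c1) in {'side':(80,320,180,400),'scene':(20,260,190,410)}.items():
    im=viewer.snapshot(c)[:,:,::-1].copy(); C=cam(c); k=2.3 if not 0 else 1
    im=cv2.resize(im[r0:r1,c0:c1],(390,425),interpolation=cv2.INTER_CUBIC); sx,sy=390/(c1-c0),425/(r1-r0)
    for th,col in zip(ths,[(0,255,0),(0,0,255),(255,255,0)]):
        q=(proj(C,inc2w(pose,[lid(th,r,y) for r,y in((.13,-.088),(.13,-.045),(.16,-.045),(.16,.045),(.13,.045),(.13,.088),(0,.088))]))-[c0,r0])*[sx,sy]
        cv2.polylines(im,[np.round(q*16).astype(int)],False,col,1,cv2.LINE_AA,4)
    o.append(im)
cv2.imwrite(f'pics/{n}.png',np.hstack(o))
E
python3 ov.py a7 1.0 0.9
```

```text
t 8.925 xi 0.0006 yi -0.0001 z 0.2433 tilt 17.7 side 0.0 zy 0.000 F [-0.18 -0.24 -0.67] w 0.0599 [-0.37  0.11  1.73  0.28  1.44  1.04]
```

View pics/a7.png

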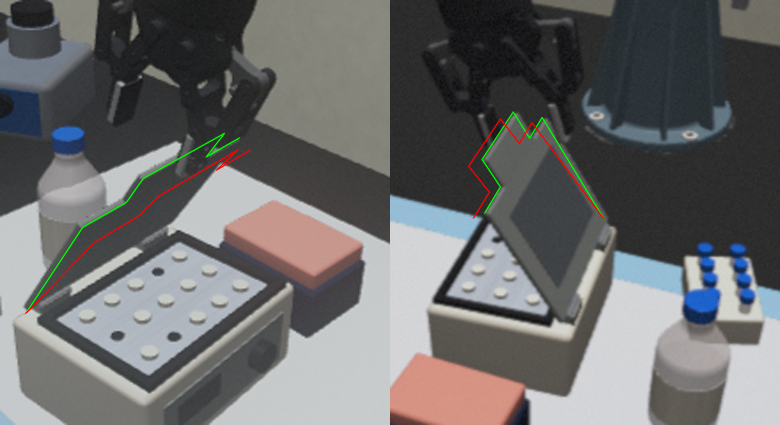

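Caught: the lid rests still on the front finger at about 1.0 rad, matching the green overlay. Now I'll lower it in a rigid rotation about the hinge, 0.02 rad per row.

Emit:
servo_tool(commands=[{"claw": 0.3,"x": 0,"y": 0.32,"z": 0.026,"rx": 1.15,"ry": 0,"rz": 0},{"claw": 0.3,"x": 0,"y": 0.32,"z": 0.026,"rx": 1.15,"ry": 0,"rz": 0},{"claw": 0.3,"x": 0,"y": 0.32,"z": 0.026,"rx": 1.15,"ry": 0,"rz": 0},{"claw": 0.3,"x": 0,"y": 0.32,"z": 0.026,"rx": 1.15,"ry": 0,"rz": 0},{"claw": 0.3,"x": 0,"y": 0.32,"z": 0.026,"rx": 1.15,"ry": 0,"rz": 0},{"claw": 0.3,"x": 0,"y": 0.32,"z": 0.026,"rx": 1.15,"ry": 0,"rz": 0},{"claw": 0.3,"x": 0,"y": 0.32,"z": 0.026,"rx": 1.15,"ry": 0,"rz": 0},{"claw": 0.3,"x": 0,"y": 0.32,"z": 0.026,"rx": 1.15,"ry": 0,"rz": 0}])

```text
clock: 10.02
tcp_pos: [0.5218, -0.012, 0.2318]
ee_rot: [-0.233, 0.971, 0.051, -0.012]
wrist_force: [-0.2, 0.3, 0.1]
gripper_width: 0.0599
```

Emit:
servo_tool(commands=[{"claw": 0.3,"x": 0,"y": 0.32,"z": 0.026,"rx": 1.15,"ry": 0,"rz": 0},{"claw": 0.3,"x": 0,"y": 0.32,"z": 0.026,"rx": 1.15,"ry": 0,"rz": 0},{"claw": 0.3,"x": 0,"y": 0.32,"z": 0.026,"rx": 1.15,"ry": 0,"rz": 0},{"claw": 0.3,"x": 0,"y": 0.32,"z": 0.026,"rx": 1.15,"ry": 0,"rz": 0},{"claw": 0.3,"x": 0,"y": 0.32,"z": 0.026,"rx": 1.15,"ry": 0,"rz": 0},{"claw": 0.3,"x": 0,"y": 0.32,"z": 0.026,"rx": 1.15,"ry": 0,"rz": 0},{"claw": 0.3,"x": 0,"y": 0.32,"z": 0.026,"rx": 1.15,"ry": 0,"rz": 0},{"claw": 0.3,"x": 0,"y": 0.32,"z": 0.026,"rx": 1.15,"ry": 0,"rz": 0}])

```text
clock: 11.02
tcp_pos: [0.524, -0.0327, 0.2168]
ee_rot: [-0.31, 0.949, 0.05, -0.016]
wrist_force: [-0.5, 0.3, -1.2]
gripper_width: 0.0599
```

```bash
python3 ov.py a8 0.69 0.6; python3 -c "
import numpy as np
for th in (.68,.36,0):
  a=np.radians(75-np.degrees(th)); y=np.array([-np.cos(a),-np.sin(a)]);z=np.array([np.sin(a),-np.cos(a)])
  print(th,np.degrees(a),np.array([.06-.16*np.cos(th),.095+.16*np.sin(th)])-.03*y-.005*z)"
```

```text
t 11.025 xi -0.0435 yi -0.0001 z 0.2168 tilt 36.2 side 0.0 zy 0.000 F [-0.46  0.31 -1.24] w 0.0599 [-0.57  0.29  1.67  0.48  1.6   0.81]
0.68 36.03886993110402 [-0.04309476  0.21729999]
0.36 54.373519375290364 [-0.07633269  0.17866132]
0 75.0 [-0.09706506  0.12527187]
```

View pics/a8.png

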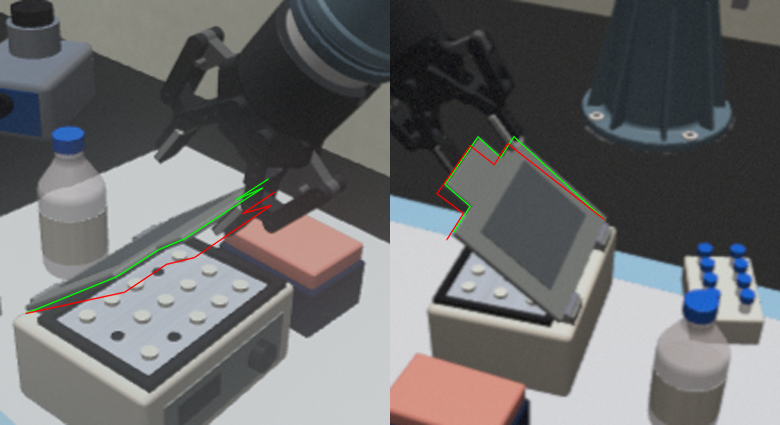

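The lid follows the finger, now at about 0.68 rad. I'll keep going.

Emit:
servo_tool(commands=[{"claw": 0.3,"x": 0,"y": 0.32,"z": 0.026,"rx": 1.15,"ry": 0,"rz": 0},{"claw": 0.3,"x": 0,"y": 0.32,"z": 0.026,"rx": 1.15,"ry": 0,"rz": 0},{"claw": 0.3,"x": 0,"y": 0.32,"z": 0.026,"rx": 1.15,"ry": 0,"rz": 0},{"claw": 0.3,"x": 0,"y": 0.32,"z": 0.026,"rx": 1.15,"ry": 0,"rz": 0},{"claw": 0.3,"x": 0,"y": 0.32,"z": 0.026,"rx": 1.15,"ry": 0,"rz": 0},{"claw": 0.3,"x": 0,"y": 0.32,"z": 0.026,"rx": 1.15,"ry": 0,"rz": 0},{"claw": 0.3,"x": 0,"y": 0.32,"z": 0.026,"rx": 1.15,"ry": 0,"rz": 0},{"claw": 0.3,"x": 0,"y": 0.32,"z": 0.026,"rx": 1.15,"ry": 0,"rz": 0}])

```text
clock: 12.12
tcp_pos: [0.5259, -0.0508, 0.1987]
ee_rot: [-0.385, 0.921, 0.048, -0.02]
wrist_force: [-0.0, -0.1, -1.1]
gripper_width: 0.0597
```

Emit:
servo_tool(commands=[{"claw": 0.3,"x": 0,"y": 0.32,"z": 0.026,"rx": 1.15,"ry": 0,"rz": 0},{"claw": 0.3,"x": 0,"y": 0.32,"z": 0.026,"rx": 1.15,"ry": 0,"rz": 0},{"claw": 0.3,"x": 0,"y": 0.32,"z": 0.026,"rx": 1.15,"ry": 0,"rz": 0},{"claw": 0.3,"x": 0,"y": 0.32,"z": 0.026,"rx": 1.15,"ry": 0,"rz": 0},{"claw": 0.3,"x": 0,"y": 0.32,"z": 0.026,"rx": 1.15,"ry": 0,"rz": 0},{"claw": 0.3,"x": 0,"y": 0.32,"z": 0.026,"rx": 1.15,"ry": 0,"rz": 0},{"claw": 0.3,"x": 0,"y": 0.32,"z": 0.026,"rx": 1.15,"ry": 0,"rz": 0},{"claw": 0.3,"x": 0,"y": 0.32,"z": 0.026,"rx": 1.15,"ry": 0,"rz": 0}])

```text
clock: 13.12
tcp_pos: [0.5274, -0.0658, 0.178]
ee_rot: [-0.458, 0.888, 0.047, -0.024]
wrist_force: [-0.9, 0.5, -0.5]
gripper_width: 0.0596
```

```bash
python3 ov.py a9 0.37 0.3
```

```text
t 13.125 xi -0.0768 yi -0.0002 z 0.1780 tilt 54.6 side 0.0 zy 0.000 F [-0.88  0.49 -0.48] w 0.0596 [-0.69  0.54  1.58  0.62  1.77  0.66]
```

View pics/a9.png

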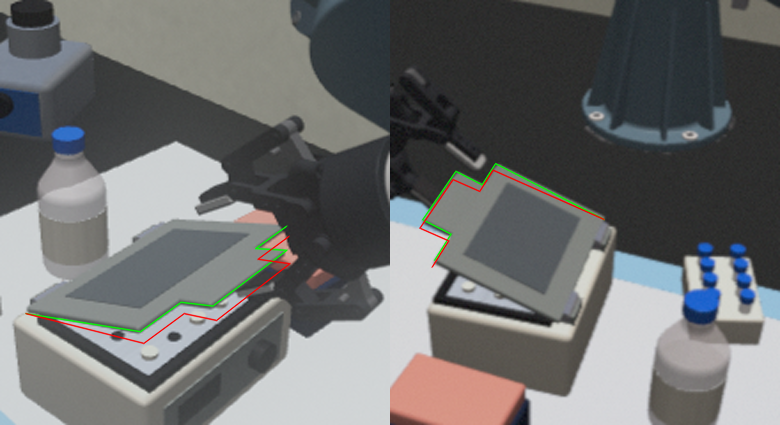

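Emit:
servo_tool(commands=[{"claw": 0.3,"x": 0,"y": 0.32,"z": 0.026,"rx": 1.15,"ry": 0,"rz": 0},{"claw": 0.3,"x": 0,"y": 0.32,"z": 0.026,"rx": 1.15,"ry": 0,"rz": 0},{"claw": 0.3,"x": 0,"y": 0.32,"z": 0.026,"rx": 1.15,"ry": 0,"rz": 0},{"claw": 0.3,"x": 0,"y": 0.32,"z": 0.026,"rx": 1.15,"ry": 0,"rz": 0},{"claw": 0.3,"x": 0,"y": 0.32,"z": 0.026,"rx": 1.15,"ry": 0,"rz": 0},{"claw": 0.3,"x": 0,"y": 0.24,"z": 0.02,"rx": 0.86,"ry": 0,"rz": 0},{"claw": 0.3,"x": 0,"y": 0.2,"z": 0.015,"rx": 0.72,"ry": 0,"rz": 0},{"claw": 0.3,"x": 0,"y": 0.2,"z": 0.015,"rx": 0.72,"ry": 0,"rz": 0}])

```text
clock: 14.22
tcp_pos: [0.5285, -0.076, 0.1582]
ee_rot: [-0.519, 0.853, 0.045, -0.027]
wrist_force: [-0.0, -1.0, -1.2]
gripper_width: 0.0602
```

Emit:
servo_tool(commands=[{"claw": 0.3,"x": 0,"y": 0.2,"z": 0.015,"rx": 0.72,"ry": 0,"rz": 0},{"claw": 0.3,"x": 0,"y": 0.2,"z": 0.015,"rx": 0.72,"ry": 0,"rz": 0},{"claw": 0.3,"x": 0,"y": 0.2,"z": 0.015,"rx": 0.72,"ry": 0,"rz": 0},{"claw": 0.3,"x": 0,"y": 0.2,"z": 0.015,"rx": 0.72,"ry": 0,"rz": 0},{"claw": 0.3,"x": 0,"y": 0.2,"z": 0.015,"rx": 0.72,"ry": 0,"rz": 0},{"claw": 0.3,"x": 0,"y": 0.2,"z": 0.015,"rx": 0.72,"ry": 0,"rz": 0}])

```text
clock: 14.98
tcp_pos: [0.529, -0.0803, 0.1469]
ee_rot: [-0.551, 0.833, 0.044, -0.029]
wrist_force: [0.4, -1.1, -1.1]
gripper_width: 0.0597
```

```bash
python3 ov.py a10 0.145 0.0
```

```text
t 14.975 xi -0.0913 yi -0.0001 z 0.1469 tilt 66.9 side 0.0 zy 0.001 F [ 0.4  -1.06 -1.05] w 0.0597 [-0.74  0.72  1.5   0.7   1.89  0.59]
```

View pics/a10.png

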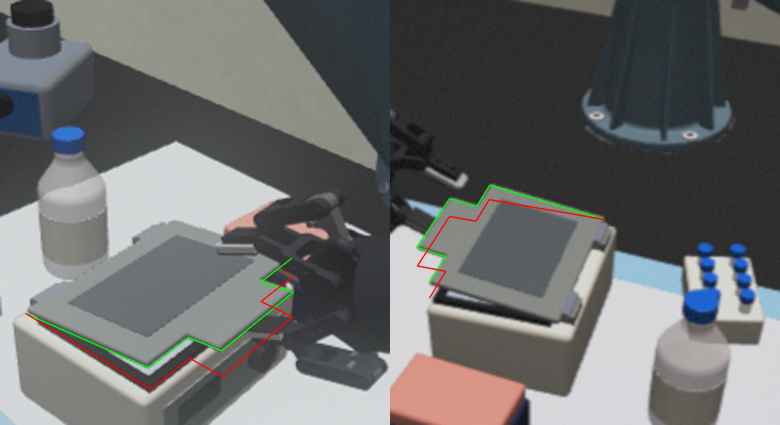

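Emit:
servo_tool(commands=[{"claw": 0.3,"x": 0,"y": 0.2,"z": 0.015,"rx": 0.72,"ry": 0,"rz": 0},{"claw": 0.3,"x": 0,"y": 0.2,"z": 0.015,"rx": 0.72,"ry": 0,"rz": 0},{"claw": 0.3,"x": 0,"y": 0.2,"z": 0.015,"rx": 0.72,"ry": 0,"rz": 0},{"claw": 0.3,"x": 0,"y": 0.2,"z": 0.015,"rx": 0.72,"ry": 0,"rz": 0},{"claw": 0.3,"x": 0,"y": 0.2,"z": 0.015,"rx": 0.72,"ry": 0,"rz": 0},{"claw": 0.3,"x": 0,"y": 0.1,"z": 0.01,"rx": 0.36,"ry": 0,"rz": 0},{"claw": 0.3,"x": 0,"y": 0,"z": 0,"rx": 0,"ry": 0,"rz": 0},{"claw": 0.3,"x": 0,"y": 0,"z": 0,"rx": 0,"ry": 0,"rz": 0}])

```text
clock: 16.08
tcp_pos: [0.5293, -0.0835, 0.1365]
ee_rot: [-0.579, 0.814, 0.043, -0.03]
wrist_force: [-0.1, -0.8, -1.8]
gripper_width: 0.0596
```

```bash
python3 ov.py a11 0.075 0.0
```

```text
t 16.075 xi -0.0946 yi -0.0002 z 0.1365 tilt 70.8 side 0.0 zy 0.001 F [-0.13 -0.83 -1.83] w 0.0596 [-0.75  0.78  1.47  0.72  1.93  0.57]
```

View pics/a11.png

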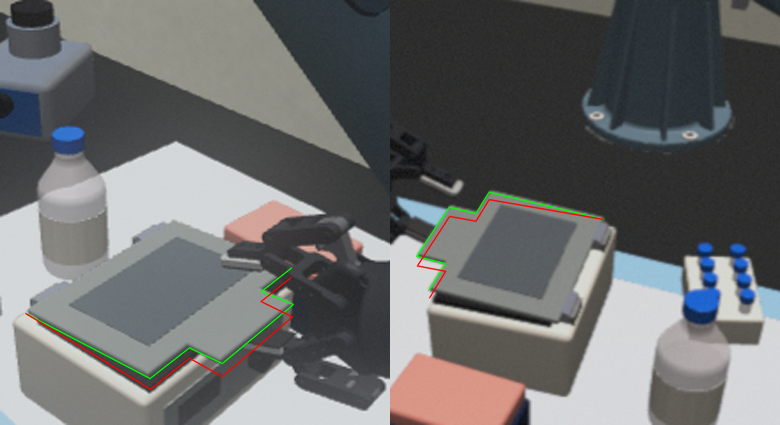

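Held at about 0.07 rad. Now down the last part at about 0.1 rad/s, until the finger leaves the tab's underside.

Emit:
servo_tool(commands=[{"claw": 0.3,"x": 0,"y": 0.2,"z": 0.015,"rx": 0.72,"ry": 0,"rz": 0},{"claw": 0.3,"x": 0,"y": 0.2,"z": 0.015,"rx": 0.72,"ry": 0,"rz": 0},{"claw": 0.3,"x": 0,"y": 0.2,"z": 0.015,"rx": 0.72,"ry": 0,"rz": 0},{"claw": 0.3,"x": 0,"y": 0.2,"z": 0,"rx": 0.4,"ry": 0,"rz": 0},{"claw": 0.3,"x": 0,"y": 0.2,"z": 0,"rx": 0,"ry": 0,"rz": 0},{"claw": 0.3,"x": 0,"y": 0.2,"z": 0,"rx": 0,"ry": 0,"rz": 0},{"claw": 0.3,"x": 0,"y": 0.2,"z": 0,"rx": 0,"ry": 0,"rz": 0},{"claw": 0.3,"x": 0,"y": 0.2,"z": 0,"rx": 0,"ry": 0,"rz": 0}])

```text
clock: 17.18
tcp_pos: [0.5298, -0.0879, 0.1211]
ee_rot: [-0.597, 0.801, 0.042, -0.031]
wrist_force: [0.8, -0.4, -0.0]
gripper_width: 0.0598
```

```bash
python3 ov.py a12 0.0
```

```text
t 17.175 xi -0.0990 yi -0.0002 z 0.1211 tilt 73.4 side 0.0 zy 0.001 F [ 0.85 -0.45 -0.03] w 0.0598 [-0.76  0.84  1.44  0.73  1.95  0.56]
```

View pics/a12.png

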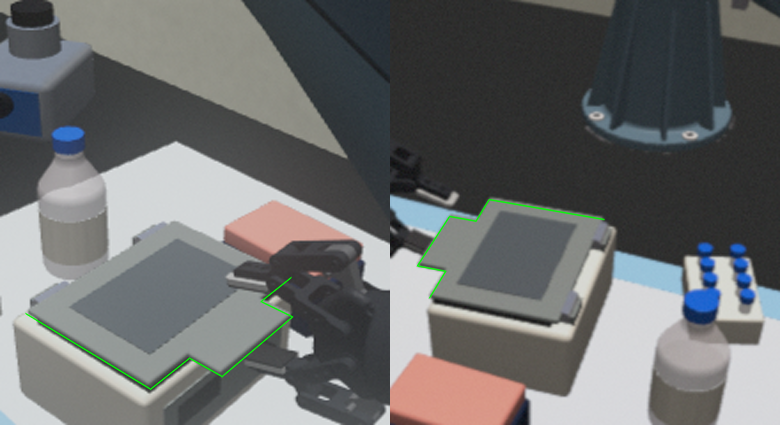

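Emit:
servo_tool(commands=[{"claw": 0.3,"x": 0,"y": 0.2,"z": 0,"rx": 0,"ry": 0,"rz": 0},{"claw": 0.3,"x": 0,"y": 0.2,"z": 0,"rx": 0,"ry": 0,"rz": 0},{"claw": 0.3,"x": 0,"y": 0.2,"z": 0,"rx": 0,"ry": 0,"rz": 0},{"claw": 0.3,"x": 0,"y": 0.2,"z": 0,"rx": 0,"ry": 0,"rz": 0},{"claw": 0.3,"x": 0,"y": 0.2,"z": 0,"rx": 0,"ry": 0,"rz": 0},{"claw": 0.3,"x": 0,"y": 0,"z": 0,"rx": 0,"ry": 0,"rz": 0}])

```text
clock: 18.02
tcp_pos: [0.53, -0.0907, 0.1113]
ee_rot: [-0.597, 0.801, 0.042, -0.031]
wrist_force: [0.6, -1.0, 0.6]
gripper_width: 0.0597
```

```bash
python3 ov.py a13 0.0
```

```text
t 18.025 xi -0.1018 yi -0.0001 z 0.1113 tilt 73.4 side 0.0 zy 0.001 F [ 0.58 -1.03  0.6 ] w 0.0597 [-0.76  0.86  1.43  0.73  1.94  0.55]
```

View pics/a13.png

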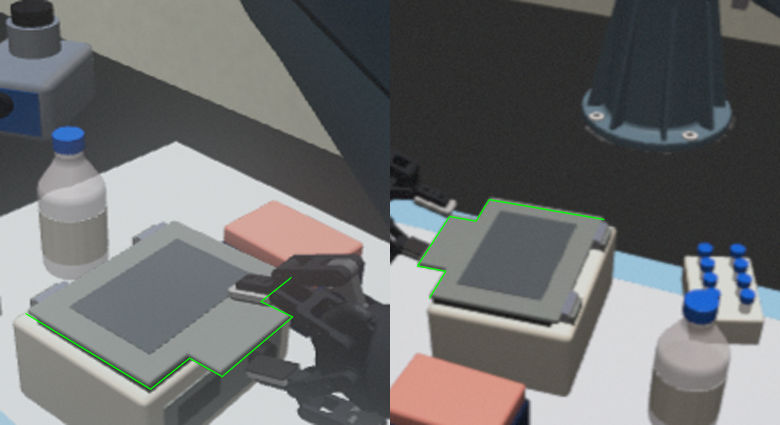

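The lid hasn't moved since the last picture, and the lower finger is clear beneath the tab. I'll withdraw level toward the front.

Emit:
servo_tool(commands=[{"claw": 0.3,"x": 0,"y": 0.3,"z": -1,"rx": 0,"ry": 0,"rz": 0},{"claw": 0.3,"x": 0,"y": 0.3,"z": -1,"rx": 0,"ry": 0,"rz": 0},{"claw": 0.3,"x": 0,"y": 0.3,"z": -1,"rx": 0,"ry": 0,"rz": 0},{"claw": 0.3,"x": 0,"y": 0.3,"z": -1,"rx": 0,"ry": 0,"rz": 0},{"claw": 0.3,"x": 0,"y": 0.3,"z": -1,"rx": 0,"ry": 0,"rz": 0},{"claw": 0.3,"x": 0,"y": 0,"z": -1.5,"rx": 0,"ry": 0,"rz": 0},{"claw": 0.3,"x": 0,"y": 0,"z": -1.5,"rx": 0,"ry": 0,"rz": 0},{"claw": 0.3,"x": 0,"y": 0,"z": 0,"rx": 0,"ry": 0,"rz": 0}])

```text
clock: 19.12
tcp_pos: [0.5389, -0.1728, 0.1205]
ee_rot: [-0.596, 0.801, 0.042, -0.03]
wrist_force: [0.2, 0.5, -0.4]
gripper_width: 0.0598
```

```bash
python3 ov.py a14 0.0; python3 - <<'E'
from h import *
for c in('side','scene'):
    im=viewer.snapshot(c)[:,:,::-1]; a=cv2.imread(f'pics/{c}0.png')
    cv2.imwrite(f'pics/{c}_end.png',np.hstack([cv2.resize(a,(400,300)),cv2.resize(im,(400,300))]))
    print(c)
    for n in('tip_box','bottle','tube_rack'):
        m=spotter.outline_of(c,n); print(n,m and m[0]['box'])
E
```

```text
t 19.125 xi -0.1844 yi -0.0005 z 0.1205 tilt 73.3 side -0.0 zy -0.001 F [ 0.17  0.53 -0.41] w 0.0598 [-0.84  0.93  1.27  0.69  2.05  0.57]
side
tip_box [303.1, 197.2, 384.5, 271.0]
bottle [200.4, 153.0, 239.6, 241.2]
tube_rack [100.3, 223.3, 181.5, 296.1]
scene
tip_box [183.3, 221.0, 269.0, 299.6]
bottle [204.1, 130.0, 314.7, 202.1]
tube_rack [354.7, 158.8, 402.6, 214.0]
```

View pics/a14.png

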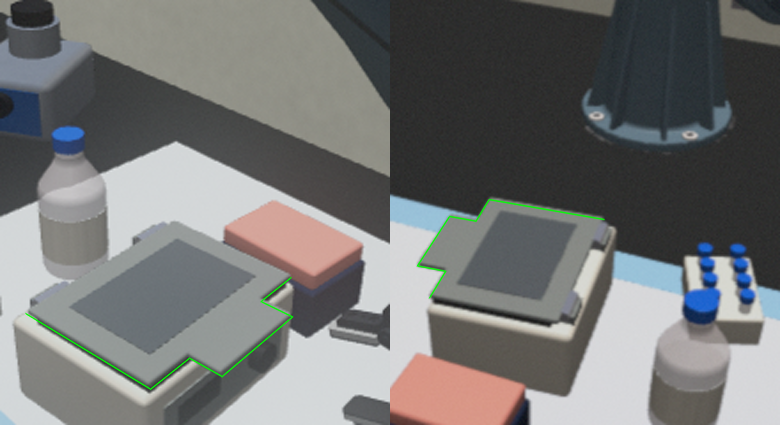

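View pics/side_end.png

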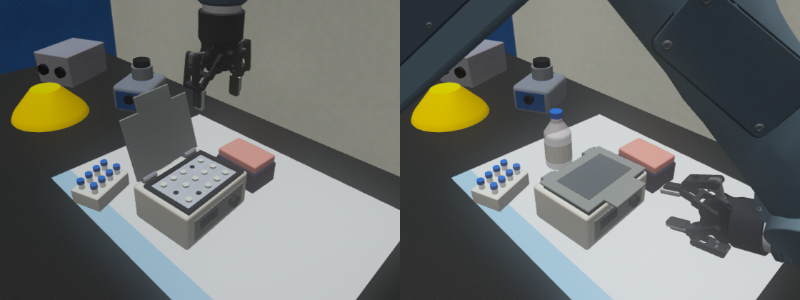

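View pics/scene_end.png

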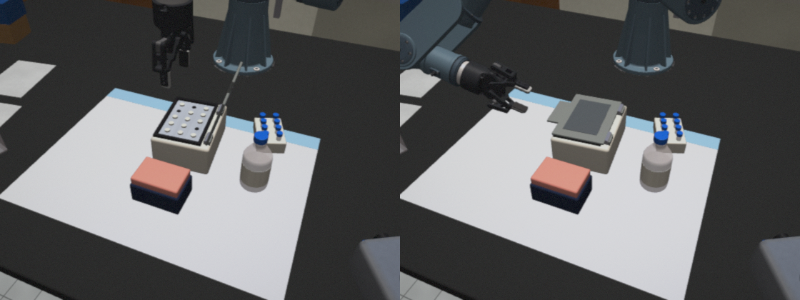

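```bash
python3 -c "
from bench import bot
s=bot.state(); print(s['clock'],abs(s['joint_vel']).max()); print(bot.finish_job())"
```

```text
19.625 0.003257665348691212
the job is handed in; nothing more can be done
None
```

The lid is shut, the hand is clear of it, and I handed the job in at 19.6 s of the 54 s allowed. No verdict came back.

**What I did:** With the gripper about 60 mm open, I straddled the lid's free edge. I tipped the lid past upright with the rear finger, and it sank onto the front finger. It rested still there at about 1.0 rad. I then lowered it on that finger at about 0.16 rad/s, slowing to about 0.1 rad/s from roughly 0.25 rad. I held it once at about 0.07 rad, and after it shut I lowered the finger clear and drew back level to the front.

**Last checks:**
- **Lid:** it matches the shut outline in both cameras, within what the pictures can resolve. It did not move while the hand withdrew.
- **Hand:** the wrist force was at noise level, about 0.5 N, and the arm was still. The fingers were roughly 65 mm in front of the tab.
- **Bystanders:** the tip box, bottle and tube rack look unmoved by eye against the first pictures.

**What disagreed or was not confirmed:**
- My pose fit for the incubator was off by a few pixels against its body outline, probably because its corners are rounded. The lid followed the predicted path anyway.
- In the last scene picture the spotter boxed the incubator and lid as the bottle. I ignored that result.
- The finger's contact force on the lid was too close to the sensor noise to read. I took it as carrying the lid because the lid stayed still on the finger at 1.0 rad and followed it down.

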